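# Draw the serving board out from under the coaster stack

### The arm

A 7-joint arm with a two-finger parallel gripper is mounted at the origin on a cart in front of the work surface, level with it; the furniture and walls round the work are solid. World frame = base frame: x ahead of the robot, y to its left, z up, the work surface at z = 0. Lengths are in mm, angles in degrees, forces in N, time in s.
With the tool pointing down it reaches from about 425 to 950 mm from the base axis. Payload 4.7 kg.
Tool frame: the origin (TCP) lies between the finger pads; the fingertips stand 8 mm ahead of it and the grasp point (between the pads) lies 11 mm behind it; z points along the fingers, y is the line along which they close (so a half turn about z gives the same grasp; the last joint's range is limited). The gripper opens to 85 mm and grips with 20 to 120 N. Pads are 22 mm wide; open, the fingers measure 114 mm over their backs; the gripper's body (76 mm by 85 mm) begins 54 mm behind the grasp point. The pads swing forward as they close: fully open they stand 13 mm farther back than shut.
Start: joints at [64.234, 26.849, -2.785, 87.806, 1.381, 65.374, -4.715], TCP at [275.779, -616.114, 212.035] pointing down, gripper open.
Joint ranges: [-148.3, 148.3], [-19.14, 114.17], [-79.39, 73.82], [5.75, 140.21], [-59.74, 239.74], [12.07, 113.84], [-152.46, 152.46]. Speed limits (degrees/s): [147.25, 147.25, 180, 180, 180, 180, 180].

### API

Orientations are given as [roll, pitch, yaw] about the fixed x, y, z axes, in that order (R = Rz(yaw) Ry(pitch) Rx(roll)).
In Python, from workcell import bot gives the robot as it stands. The module is installed in compiled form; this text tells all that it offers. Calls block until the motion is done:
- bot.goto(position, orientation): joint-space move of the TCP to a pose.
- bot.move_straight(position, rotation=None, max_speed=150, force_limit=None): straight line of the TCP; rotation=None keeps the orientation; max_speed is the mean speed in mm/s. With force_limit (N) it stops when the force on the tool has changed by that much, and returns True; else False.
- bot.movej(angles): joint-space move.
- bot.move_gripper(opening, squeeze=None): opening from 0.0 (shut) to 1.0 (fully open); squeeze is the grip in N (None keeps the last); returns when the fingers have stopped.
- bot.sleep(seconds).
- bot.solve_ik(position, orientation): joint angles nearest the present ones, or None.
- bot.grab_frame(name): name is "scene" or "side" or "wrist"; returns the picture (420x560x3 uint8, red, green, blue); there is no depth.
- bot.calibration(name): a dict with "K" (3x3 intrinsics, pixels), "dist_coeffs" ([k1, k2, p1, p2, k3] as OpenCV has them; the pictures are not rectified), "extrinsics" (4x4, takes a point from world to camera coordinates). Camera axes: x right, y down, z forward; pixel columns grow to the right and rows downward; lengths in mm; the calibration is good to about 2 mm. A picture is of the moment at which its call begins: read the wrist's pose just before it. calibration takes no time and is no camera call; for the wrist camera it gives the pose at the moment of the call.
A pose or a line that the arm cannot do raises bot.PlanningError and nothing moves.
- bot.finish_job(): hands the job in; it is judged then, once.
Trained networks look in the newest picture that a camera, given by its name, has taken for a name from the list of things; names that differ only in an ending like _2 or _b are one class to them, and where a whole thing is asked for, a point or a joint stands for the part that bears it (a point fixed in the world has none). Each returns a list of dicts, best first, with "confidence" (0 to 1); they miss things now and then, are a little off and sometimes report something else, mostly with a low value. They report only what shows in the picture. A call takes as long as a camera call. They do not tell look-alikes from the thing itself.
- bot.boxes_of(camera, label): "centre" ([x, y, z] in mm, in world coordinates, good to about 4 mm: the middle of the surface that is visible of it).
- bot.masks_of(camera, label): "mask" (420x560 bool, what is visible of it).
Readings, each from a call of its own:
- bot.get_time_s(): time.
- bot.get_joint_positions(): joint angles.
- bot.get_qd(): joint speeds.
- bot.get_joint_torque(): joint torques, N m.
- bot.get_ee_pos(): TCP position.
- bot.get_tcp_rot(): TCP orientation.
- bot.get_wrist_force(): force on the tool from outside, world axes, zero at the start.
- bot.get_ft_torque(): the same for the moment, N m.
- bot.get_opening(): opening from 0.0 (shut) to 1.0 (fully open).
- bot.get_finger_force(): force on a finger pad.
Only numpy, scipy, OpenCV 4.12 (cv2) and the standard library are available. Lean on these libraries where they do the work, as an engineer would, in place of code of your own. Each camera call takes 0.05 s, during which the arm holds its last target. There are 200 camera calls.

### The job

The flat wooden serving board has been left lying under a stack of four coasters with a coffee cup on top. Draw the board by its handle out from under the stack and past the low steel guard rail, letting the rail hold the stack back, and stop with its tail edge just past the rail (1 to 3 cm), the board lying flat on the worktop. The stack must end up neat and upright on the worktop behind the rail with the cup still on top; do not touch the coasters or the cup, and leave the other things where they are.

Things in the scene. Friction and masses are not known exactly. Their poses are not given: they have to be found in the camera images.
- rail: fixed low steel guard rail: flat bar 214 mm long (its y), 6 mm thick, 11 to 35 mm above the worktop, on two posts 40 mm high with 30 mm flanges at y = -100 and +100 mm; the board slides freely under it. Origin on the worktop below the bar's middle; its x points level to the side where the stack stands (0 to 20 mm behind the bar), -x to the side of the board's handle (front)
- board: brown wooden board, 0.36 to 0.6 kg, 140 mm wide (its y), 220 mm long (its x), 8 mm thick, flat under rail and stack. Origin on its underside, 90 mm from the handle end (-x) and 130 mm from the tail end (+x), at the start about below the rail's bar, x nearly along the rail's x. The last 20 mm of the tail slope down to a thin edge. A pull towards -x of up to about 12 N slides it out
- board_handle (a point): middle of the board's handle, a small dark steel bow at mid-width: a round bar 10 mm thick, 36 mm long (46 mm overall) along the board's y, its centre line 35 mm above the board's underside, on a leg at each end, open below (22 mm). It starts about 72 mm in front of the rail, room for a shut gripper between: hook it from behind or pinch it from above. Axes as the board's
- board_tail (a point): middle of the board's thin tail edge, 1 mm above its underside. It starts about 130 mm behind the rail and must end 10 to 30 mm past the rail's middle on the handle side, so the board travels about 140 to 160 mm. Axes as the board's
- coaster_a: cork coaster with a brass rim, a round disc 94 mm across and 8 mm thick, the lowest of the stack, lying on the board at the start; origin at the centre of its underside, z up
- coaster_b: cork coaster with a brass rim, a round disc 94 mm across and 8 mm thick, second from below; origin at the centre of its underside, z up
- coaster_c: cork coaster with a brass rim, a round disc 94 mm across and 8 mm thick, third from below; origin at the centre of its underside, z up
- coaster_d: cork coaster with a brass rim, a round disc 94 mm across and 8 mm thick, the top one, under the cup; origin at the centre of its underside, z up
- cup: pale ceramic coffee cup with one ear-shaped handle, 64 mm across and 50 mm high, 91 mm long over the handle, standing on the top coaster; its handle points to its own -y. Origin under the middle of its outline, handle included; z up
- cup_foot (a point): centre of the cup's foot, on its underside (13.5 mm from its origin towards +y)
- timer: round black and white kitchen timer, 63 mm across, 54 mm high, standing by; origin at the centre of its underside
- scoop: small brass-coloured coffee scoop, 42 x 82 x 25 mm, lying by; origin under its middle
- mug: yellow and brown stoneware mug, 120 x 87 x 72 mm with its handle, standing by; origin under its middle
There are look-alikes about, which are no part of the job. Leave any blue look-alike of the cup alone. Of the things that look like the coaster_d, the smaller one is meant.

How it is judged (in metres and radians):
At the end, for the whole second after the job is handed in: Board flat and at rest, its tail edge 7 to 37 mm past the rail's middle on the handle side; lowest coaster flat on the worktop, centre 20 to 110 mm behind the rail and within 50 mm of its middle; the others in order on it within 25 mm; cup upright on the top one within 25 mm, at rest (x of board_tail in the frame of rail between -0.037 and -0.007 m and height (world z) of board between -0.006 and 0.006 m and angle between each of board, coaster_a, coaster_b, coaster_c, coaster_d's own z axis and vertical below 0.06 rad and linear speed of each of board, cup below 0.01 m/s and x of coaster_a in the frame of rail between 0.02 and 0.11 m and y of coaster_a in the frame of rail between -0.05 and 0.05 m and height (world z) of coaster_a below 0.004 m and height (world z) of coaster_b between 0.004 and 0.012 m and horizontal distance between each of coaster_b, coaster_c, coaster_d and coaster_a below 0.025 m and height (world z) of coaster_c between 0.012 and 0.02 m and height (world z) of coaster_d between 0.02 and 0.028 m and height (world z) of cup_foot between 0.028 and 0.036 m and angle between cup's own z axis and vertical below 0.08 rad and horizontal distance between cup_foot and coaster_d below 0.025 m); the robot touches nothing.
It fails at once if the robot touches a coaster or the cup with more than 1 N (contact force between any of the fingers, the arm and coaster_a above 1 N or contact force between any of the fingers, the arm and coaster_b above 1 N or contact force between any of the fingers, the arm and coaster_c above 1 N or contact force between any of the fingers, the arm and coaster_d above 1 N or contact force between any of the fingers, the arm and cup above 1 N).
It fails at once if the cup tips by more than 0.4 rad (angle between cup's own z axis and vertical above 0.4 rad).
It fails at once if the timer, the scoop or the mug is moved by more than 20 mm (distance of any of timer, scoop, mug from where it was at the start of the episode above 0.02 m).
It also fails if it takes over 32 s, if anything falls off the work surface, if the arm or the gripper's body presses on something with over 40 N, if the wrist force passes 120 N, or if a joint passes its speed limit or range.

## Working session

There is one attempt and no reset: what is moved stays moved. The work goes in short steps, each a Python script; the robot and the scene stay as the last script left them, time stands still between calls to the robot, and variables do not carry over. Pictures are saved under pics/ and viewed, at most 12 in all, crops included, and the job is handed in when it is done.

```bash
mkdir -p pics; python3 - <<'E'
from workcell import bot
import cv2, numpy as np
a=[]
for c in ("scene","side"):
    im=bot.grab_frame(c); cv2.imwrite(f"pics/{c}0.png",im[:,:,::-1]); a.append(im)
    for l in ("rail","board","board_handle","coaster_a","cup","timer","scoop","mug"):
        for d in bot.boxes_of(c,l):
            K=bot.calibration(c); E=np.array(K["extrinsics"]); 
            p=cv2.projectPoints(np.array([d["centre"]],float),cv2.Rodrigues(E[:3,:3])[0],E[:3,3],np.array(K["K"]),np.array(K["dist_coeffs"]))[0].ravel()
            print(c,l,round(d["confidence"],2),np.round(d["centre"]),np.round(p))
print(bot.get_time_s())
E
```

```text
scene rail 0.83 [ 595. -287.   25.] [264. 190.]
scene rail 0.16 [ 567. -275.   10.] [267. 201.]
scene board 0.94 [ 568. -277.   10.] [267. 200.]
scene board_handle 0.71 [ 564. -275.    9.] [267. 202.]
scene coaster_a 0.79 [ 228. -246.   10.] [339. 281.]
scene coaster_a 0.67 [ 633. -270.   38.] [251. 183.]
scene coaster_a 0.44 [ 568. -273.   12.] [266. 201.]
scene cup 0.71 [ 278. -426.   31.] [372. 230.]
scene cup 0.58 [ 656. -300.   66.] [254. 168.]
scene timer 0.92 [442. -61.  32.] [236. 263.]
scene scoop 0.73 [ 663. -302.   72.] [253. 165.]
scene scoop 0.72 [ 529. -544.   14.] [339. 164.]
scene mug 0.59 [438.  96.  36.] [189. 297.]
side rail 0.92 [ 594. -267.   23.] [248. 201.]
side board 0.81 [ 572. -275.    9.] [257. 205.]
side board_handle 0.91 [ 575. -269.    8.] [255. 206.]
side board_handle 0.33 [ 530. -548.   15.] [313. 146.]
side coaster_a 0.82 [ 232. -244.    9.] [373. 259.]
side coaster_a 0.6 [ 638. -252.   14.] [231. 201.]
side coaster_a 0.56 [ 638. -275.   36.] [235. 190.]
side cup 0.81 [ 654. -303.   72.] [234. 172.]
side cup 0.71 [ 268. -432.   36.] [386. 196.]
side cup 0.69 [ 527. -548.   15.] [314. 146.]
side timer 0.91 [447. -57.  36.] [259. 278.]
side timer 0.32 [ 529. -546.   16.] [313. 146.]
side scoop 0.66 [ 529. -550.   14.] [314. 146.]
side scoop 0.45 [ 577. -271.    9.] [254. 205.]
side mug 0.66 [432.  96.  39.] [232. 332.]
side mug 0.36 [ 654. -301.   74.] [233. 172.]
0.9
```

View pics/scene0.png

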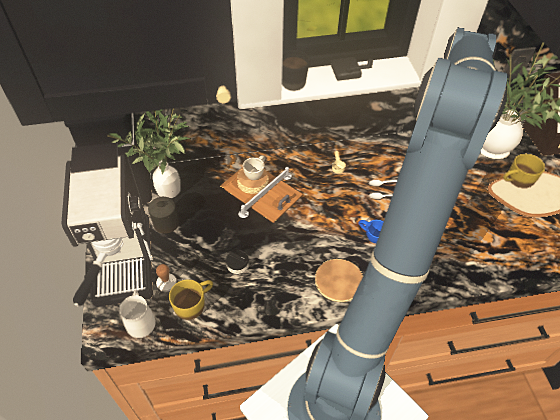

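View pics/side0.png

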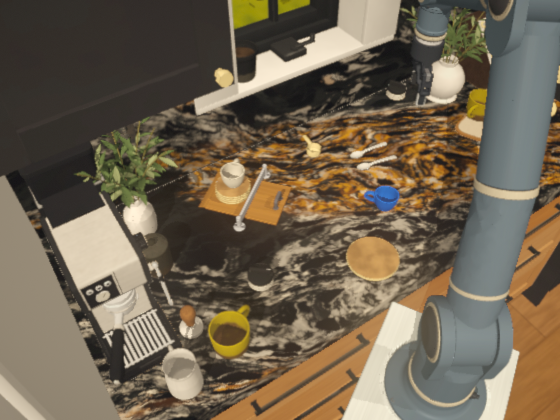

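The pictures show the board at scene (262,193) with the rail running from (243,213) to (288,172). The stack is at (251,183), with the pale cup on it at (254,168).

Look-alikes:
- **Cork disc:** the large one at (339,281) is bigger than coaster_d, so not meant.
- **Cup:** the blue one at (372,230) is to be left alone.
- **Scoop and spoons:** around (339,164) and (378,185), left alone.

The small stack on the board is the one I want. I'll take a close look with the wrist camera.

```bash
cat > h.py <<'E'
from workcell import bot
import cv2, numpy as np
def cal(c):
    k=bot.calibration(c); return np.array(k["K"],float),np.array(k["dist_coeffs"],float),np.array(k["extrinsics"],float)
def px2w(k,u,z):
    K,D,E=k; x=cv2.undistortPoints(np.array([[u]],float),K,D).ravel()
    R=E[:3,:3];C=-R.T@E[:3,3]; d=R.T@np.array([x[0],x[1],1]); return C+d*(z-C[2])/d[2]
def w2px(k,p):
    K,D,E=k; return cv2.projectPoints(np.array([p],float).reshape(-1,1,3),cv2.Rodrigues(E[:3,:3])[0],E[:3,3],K,D)[0].reshape(-1,2)
E
python3 - <<'E'
from h import *
s=cal("scene"); t=cal("side")
for n,k,u,z in [("postL",s,(243,213),40),("postR",s,(288,172),40),("h",s,(280,204),35),("postL",t,(239,227),40),("postR",t,(267,170),40),("h",t,(278,200),35)]: print(n,px2w(k,u,z).round())
print(bot.get_ee_pos(),bot.get_tcp_rot())
rot=bot.get_tcp_rot()
K,D,E=cal("wrist"); print("cam", (-E[:3,:3].T@E[:3,3]).round(), E[2,:3].round(2))
h=px2w(s,(280,204),35)
bot.goto([h[0]-20,h[1],330],[180,0,rot[2]])
k=cal("wrist"); im=bot.grab_frame("wrist"); np.savez("w1.npz",K=k[0],D=k[1],E=k[2]); cv2.imwrite("pics/w1.png",cv2.resize(im[:,:,::-1],(800,600)))
cv2.imwrite("pics/w1raw.png",im[:,:,::-1])
print("cam", (-k[2][:3,:3].T@k[2][:3,3]).round(),bot.get_time_s())
E
```

```text
postL [ 558. -178.   40.]
postR [ 593. -383.   40.]
h [ 517. -285.   35.]
postL [ 562. -166.   40.]
postR [ 593. -377.   40.]
h [ 518. -294.   35.]
[ 275.7816956  -616.11833781  212.0225939 ] [ 1.79995986e+02 -3.35081723e-03  2.41098796e+01]
cam [ 339. -587.  374.] [-0.25 -0.11 -0.96]
cam [ 560. -257.  491.] 2.4833
```

View pics/w1.png

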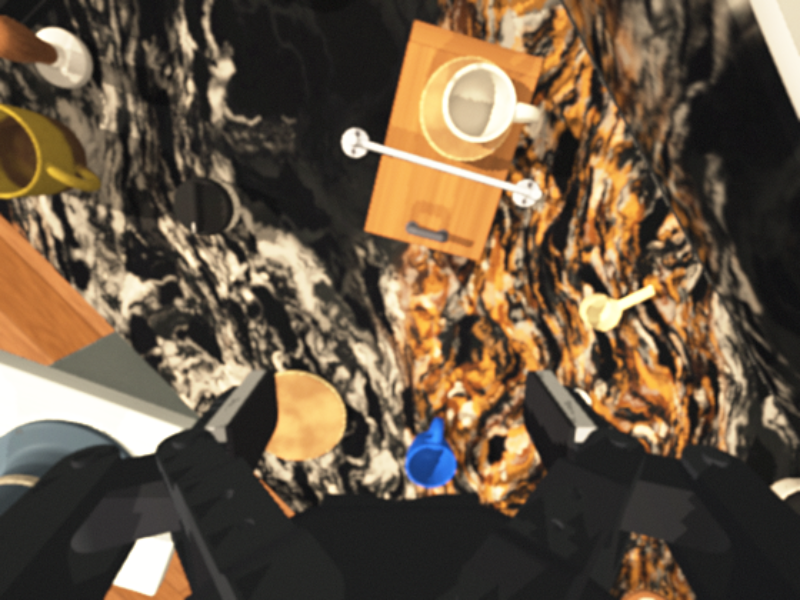

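The wrist view shows the handle bow at (428,232), the rail bar from (355,143) to (527,192) and the front board corners at (366,231) and (476,260). The stack and cup are at (470,107), and the blue cup, large disc and scoop are well clear.

```bash
python3 - <<'E'
from h import *
f=np.load("w1.npz"); k=(f["K"],f["D"],f["E"])
im=cv2.imread("pics/w1raw.png"); cr=im[90:200,220:400]; cv2.imwrite("pics/crop.png",cv2.resize(cr,None,fx=4.4,fy=4.4,interpolation=cv2.INTER_CUBIC))
for n,u,z in [("bL",(372,147),35),("bR",(514,187),35),("pL",(355,140),40),("pR",(527,190),40),("hl",(410,227),35),("hr",(447,238),35),("h",(428,232),35),("cFL",(366,231),8),("cFR",(476,260),8),("cBL",(415,20),1),("cBR",(543,57),1)]:
    print(n,px2w(k,np.array(u)*.7,z).round(1))
E
```

```text
bL [ 579.9 -215.8   35. ]
bR [ 604.1 -368.8   35. ]
pL [ 578.8 -197.9   40. ]
pR [ 606.4 -381.4   40. ]
hl [ 521.4 -285.2   35. ]
hr [ 527.  -327.2   35. ]
h [ 524.5 -305.4   35. ]
cFL [ 494.4 -242.2    8. ]
cFR [ 515.6 -373.9    8. ]
cBL [ 711.1 -206.1    1. ]
cBR [ 734.6 -342.4    1. ]
```

View pics/crop.png

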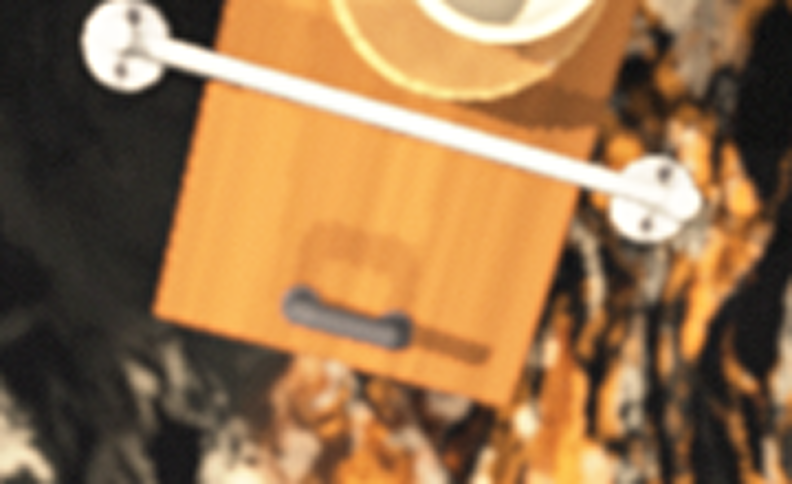

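The crop shows the bow running from (297,303) to (398,330), the front corners at (155,316) and (505,406), and the flange centres at (127,45) and (652,200). I'll refine with these points.

```bash
python3 - <<'E'
from h import *
f=np.load("w1.npz"); k=(f["K"],f["D"],f["E"])
P={}
for n,u,z in [("flL",(127,45),1),("flR",(653,200),1),("topL",(135,48),38),("topR",(682,205),38),("hl",(297,303),36),("hr",(398,330),36),("FL",(155,316),8),("FR",(505,406),8)]:
    P[n]=px2w(k,np.array(u)/4.4+[220,90],z); print(n,P[n].round(1))
for a,b in (("flL","flR"),("topL","topR"),("hl","hr"),("FL","FR")):
    d=P[a]-P[b]; print(a,b,"len",np.hypot(*d[:2]).round(1),"mid",((P[a]+P[b])/2).round(1),"yaw of x",np.degrees(np.arctan2(-d[0],d[1])).round(1))
s=cal("scene")
for y in (99,-81):
  for p in ([524,-303,46],[375,-327,46]):
    print(y,p,bot.solve_ik(p,[180,0,y]))
E
```

```text
flL [ 577.7 -194.5    1. ]
flR [ 606.7 -393.3    1. ]
topL [ 576.5 -202.    38. ]
topR [ 605.7 -392.9   38. ]
hl [ 521.9 -285.8   36. ]
hr [ 527.7 -322.5   36. ]
FL [ 493.5 -240.8    8. ]
FR [ 516.2 -376.5    8. ]
flL flR len 200.9 mid [ 592.2 -293.9    1. ] yaw of x 8.3
topL topR len 193.1 mid [ 591.1 -297.5   38. ] yaw of x 8.7
hl hr len 37.1 mid [ 524.8 -304.2   36. ] yaw of x 9.1
FL FR len 137.6 mid [ 504.9 -308.7    8. ] yaw of x 9.5
99 [524, -303, 46] [ 40.34403129  32.51106145 -19.37643655 105.09056787  14.64828299
  44.83972729  22.32472891]
99 [375, -327, 46] [ 49.35742236  24.21164278 -16.17346926 119.58544443  10.80310883
  37.55059001  34.93865353]
-81 [524, -303, 46] [  22.5341673    31.02779784    4.72948575  106.21468766   -3.57954287
   42.89955261 -141.78684043]
-81 [375, -327, 46] [  32.81654208   23.22778772    4.20465656  120.54240612   -2.7984405
   36.31833892 -132.06309412]
```

```bash
python3 - <<'E'
from h import *
bot.move_gripper(0.5,40)
bot.goto([524.7,-304,120],[180,0,99])
print(bot.move_straight([524.7,-304,25],max_speed=60,force_limit=8), bot.get_ee_pos())
bot.move_gripper(0.0,40)
print(bot.get_opening(),bot.get_finger_force(),bot.get_wrist_force(),bot.get_ee_pos(),bot.get_time_s())
im=bot.grab_frame("wrist"); cv2.imwrite("pics/w2.png",im[:,:,::-1])
E
```

```text
False [ 524.97849982 -304.13207053   25.40406706]
-0.002989232445047905 0.0 [0.18098326 0.6450726  0.45363125] [ 524.70410727 -304.01351434   25.00773361] 6.2833
```

View pics/w2.png

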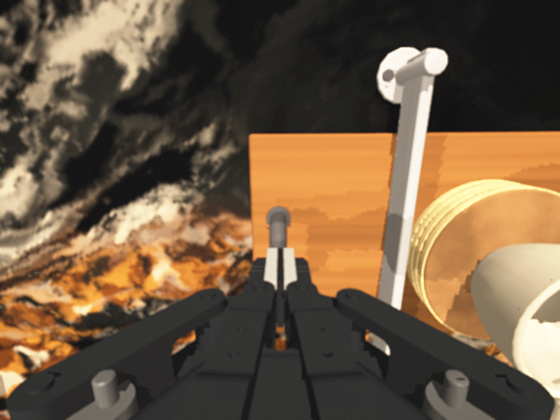

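The gripper reads fully shut with no force. The bow's +y leg shows at (278,215), running into the finger tips at (280,255), so I'll check where it really is relative to the fingers.

```bash
python3 - <<'E'
from h import *
k=cal("wrist"); 
print("cam",(-k[2][:3,:3].T@k[2][:3,3]).round())
for u in ((278,213),(279,250)): print(px2w(k,u,36).round(1),px2w(k,u,18).round(1))
print("corner",px2w(k,(250,135),8).round(1),"tcp px",w2px(k,bot.get_ee_pos()),w2px(k,[524.7,-304,44]),w2px(k,[524.7,-304,17]))
print(bot.get_opening(),bot.get_finger_force())
E
```

```text
cam [ 513. -234.  187.]
[ 518.7 -277.4   36. ] [ 519.4 -282.6   18. ]
[ 522.6 -298.8   36. ] [ 523.7 -306.5   18. ]
corner [ 495.8 -240.2    8. ] tcp px [[281.12346721 251.11617741]] [[281.30479671 265.31362043]] [[281.18681142 245.93063666]]
-0.0001605996811883902 0.0
```

```bash
python3 - <<'E'
from h import *
im=bot.grab_frame("wrist")
cv2.imwrite("pics/w2c.png",cv2.resize(im[190:310,210:360][:,:,::-1],None,fx=5,fy=5,interpolation=cv2.INTER_CUBIC))
E
```

```text
(no output)
```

View pics/w2c.png

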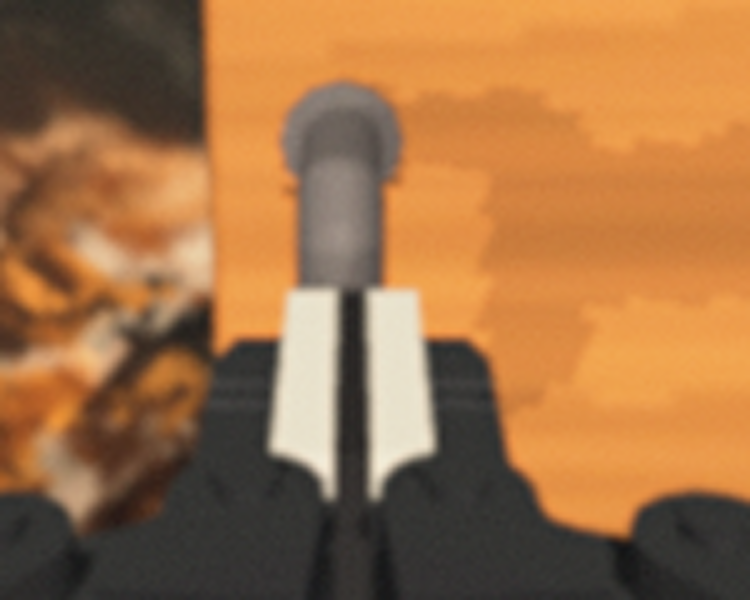

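```bash
python3 - <<'E'
from h import *
c,s=np.cos(np.radians(8.5)),np.sin(np.radians(8.5))
p=np.array([524.7,-304,25]); 
print(bot.move_straight(p-5*np.array([c,s,0]),max_speed=20,force_limit=20),bot.get_wrist_force(),bot.get_ft_torque())
k=cal("wrist")
im=bot.grab_frame("wrist"); cv2.imwrite("pics/w3raw.png",im[:,:,::-1])
for c in ("scene","side"): 
    a=bot.grab_frame(c); q=w2px(cal(c),[524,-304,35])[0].astype(int)
    v=cv2.resize(a[q[1]-40:q[1]+30,q[0]-45:q[0]+35][:,:,::-1],(390,340),interpolation=cv2.INTER_CUBIC)
    out=v if c=="scene" else np.hstack([out,v])
cv2.imwrite("pics/ss.png",out)
# image shift of board corner/bow vs previous
o=cv2.imread("pics/w2.png"); 
for n,(x,y,w,h) in {"bow":(262,196,34,30),"corner":(235,120,40,40)}.items():
    r=cv2.matchTemplate(im[:,:,::-1].copy(),o[y:y+h,x:x+w],cv2.TM_CCOEFF_NORMED); _,m,_,l=cv2.minMaxLoc(r); print(n,m,l[0]-x,l[1]-y)
print(bot.get_opening(),bot.get_time_s())
E
```

```text
False [ 0.25307458  0.50352593 -0.87494742] [ 0.02101109  0.03380565 -0.02571192]
bow 0.9954422116279602 8 0
corner 0.9981986284255981 9 0
-0.0007408574311344002 6.9333
```

View pics/ss.png

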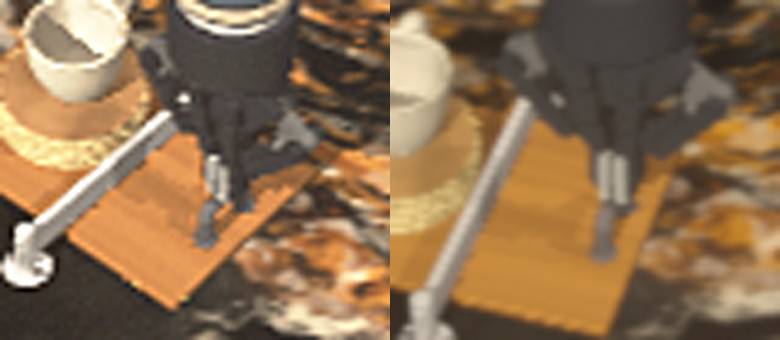

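The board did not move. Both crops show the closed tips just above the bow, at crop (215,190) and (610,190), so the fingertips are really about 25 mm higher than the nominal TCP would put them. I'll go down by feel and measure the tip height at contact.

```bash
python3 - <<'E'
from h import *
bot.move_straight([523,-302,30],max_speed=50)
bot.move_gripper(0.5,40); print(bot.get_opening())
print(bot.move_straight([523,-302,-22],max_speed=20,force_limit=4), bot.get_ee_pos(),bot.get_wrist_force(),bot.get_time_s())
im=bot.grab_frame("wrist"); cv2.imwrite("pics/w4.png",im[:,:,::-1])
E
```

```text
0.4979316471078482
True [ 523.03402653 -302.03246074  -13.05298855] [-1.0224042   0.03688185  5.68224391] 9.6
```

View pics/w4.png

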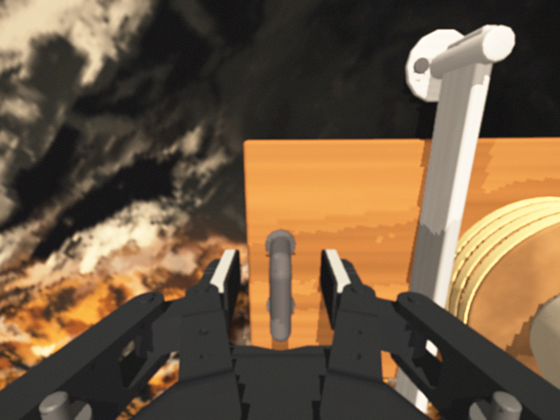

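The bow lies between the open fingers at (280,285), with the fingers at columns 232 and 332. The tips touch the board at TCP z = -13, which gives the true tip height, so I'll raise to about z = -2 and pinch.

```bash
python3 - <<'E'
from h import *
bot.move_straight([523,-302,-2],max_speed=40)
bot.move_gripper(0.0,40); print(bot.get_opening(),bot.get_finger_force(),bot.get_wrist_force())
c,s=np.cos(np.radians(8.5)),np.sin(np.radians(8.5)); u=np.array([c,s,0])
p=np.array([523,-302,-2.])
if bot.get_opening()>0.05:
    print(bot.move_straight(p-15*u,max_speed=15,force_limit=30),bot.get_wrist_force(),bot.get_opening(),bot.get_ee_pos(),bot.get_time_s())
im=bot.grab_frame("wrist"); cv2.imwrite("pics/w5.png",im[:,:,::-1])
E
```

```text
0.1058944992662193 38.868961919797584 [0.2996882  0.70265558 0.61559463]
False [ 5.57422642  1.69904028 -4.62272324] 0.10183009983752205 [ 509.60095491 -303.93083204   -1.76663644] 11.65
```

View pics/w5.png

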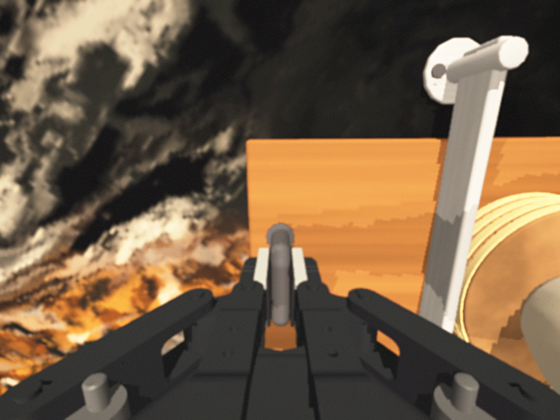

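The bow is gripped (0.106 opening, 39 N) and the board has slid with about 5.6 N. The rest of the pull is done slowly.

```bash
python3 - <<'E'
from h import *
c,s=np.cos(np.radians(8.5)),np.sin(np.radians(8.5)); u=np.array([c,s,0])
p=np.array([523,-302,-2.])
for d in (60,110,154):
    r=bot.move_straight(p-d*u+[0,0,-0.5],max_speed=25,force_limit=40); print(r,bot.get_wrist_force().round(1),bot.get_opening(),bot.get_ee_pos().round(1),bot.get_time_s())
    if r: break
a=bot.grab_frame("scene"); b=bot.grab_frame("side")
v=[cv2.resize(i[130:270,190:330][:,:,::-1],(400,400),interpolation=cv2.INTER_CUBIC) for i in (a,b)]
cv2.imwrite("pics/s6.png",np.hstack(v))
E
```

```text
False [ 5.2  0.6 -3.6] 0.09721755789615812 [ 464.4 -311.    -2.1] 13.65
False [5.2 0.4 2.6] 0.10064138694160792 [ 415.  -318.4   -2.2] 15.8
False [4.7 0.9 5.2] 0.10134361278675252 [ 371.  -324.9   -2.2] 17.7083
```

View pics/s6.png

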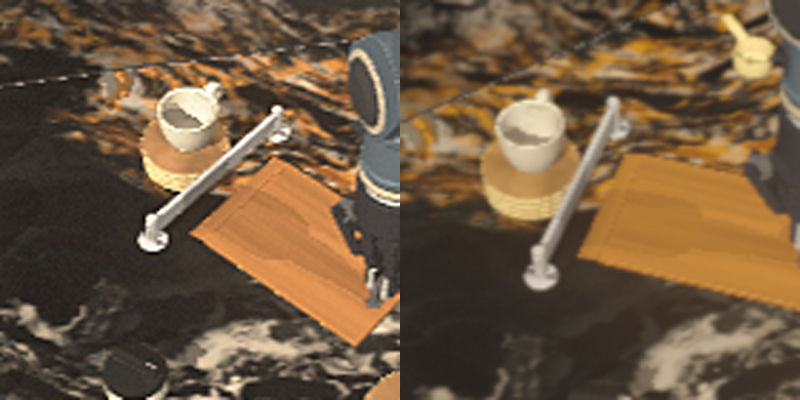

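The stack stands neat and upright behind the rail with the cup on top. The tail corners are at crop (190,233) and (275,157) in the scene view and at (580,257) and (622,154) in the side view. Next is the tail position relative to the rail, before letting go.

```bash
python3 - <<'E'
from h import *
for c,F,T in (("scene",((152,240),(281,133)),((190,233),(275,157))),("side",((141,277),(218,128)),((180,257),(223,154)))):
    k=cal(c); g=lambda u,z: px2w(k,np.array(u)*.35+[190,130],z)[:2]
    f=[g(u,0) for u in F]; t=[g(u,1) for u in T]
    y=(f[0]-f[1]); L=np.hypot(*y); y/=L; x=np.array([y[1],-y[0]]); m=(f[0]+f[1])/2
    print(c,L,[(x@(q-m)).round(1) for q in t],(x@(np.mean(t,0)-m)).round(1), m.round())
E
```

```text
scene 203.2433391292387 [np.float64(-23.3), np.float64(-19.0)] -21.2 [ 592. -295.]
side 202.5215310411515 [np.float64(-25.4), np.float64(-17.4)] -21.4 [ 593. -294.]
```

```bash
python3 - <<'E'
from h import *
bot.move_gripper(0.5)
e=bot.get_ee_pos(); bot.move_straight([e[0],e[1],110],max_speed=80)
bot.sleep(0.5)
a=bot.grab_frame("scene"); b=bot.grab_frame("side")
v=[cv2.resize(i[130:270,190:330][:,:,::-1],(400,400),interpolation=cv2.INTER_CUBIC) for i in (a,b)]
cv2.imwrite("pics/s7.png",np.hstack(v)); print(bot.get_time_s(),bot.get_opening(),bot.get_wrist_force())
E
```

```text
20.3917 0.5000795537677847 [-0.4769052  -0.91554358 -0.2106624 ]
```

View pics/s7.png

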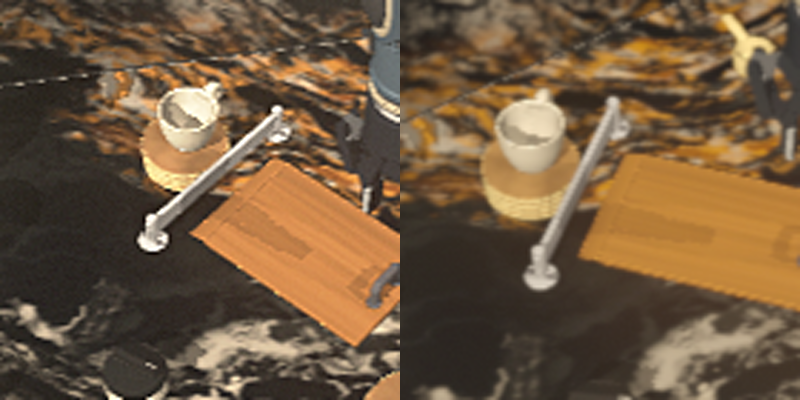

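The gripper is clear and the board did not shift: its tail corners are still at (190,233) and (275,157). The stack and cup are upright, so I'm handing in.

```bash
python3 -c "
from workcell import bot
print(bot.finish_job())"
```

```text
the job is handed in; nothing more can be done
None
```

The job is handed in at about 20 s: by the last pictures the board lies flat with its tail about 21 mm past the rail, and the coasters and cup stand neat and upright behind it; the hand-in call gave no verdict.

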